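# Index the module under the probe head and hold the test lever level

## Robot

A 6-joint arm with a two-finger parallel gripper is mounted at the origin on the work surface. World frame = base frame: x ahead of the robot, y to its left, z up, the work surface at z = 0. Lengths are in m, angles in rad, forces in N, time in s.
With the tool pointing down it reaches from about 0.375 to 0.975 m from the base axis. Payload 3.8 kg.
Tool frame: the origin (TCP) lies on the centre line of the jaws, within the pads' length; the fingertips stand 8 mm ahead of it and the grasp point (between the pads) lies 11 mm behind it; z points along the fingers, y is the line along which they close (so a half turn about z gives the same grasp; the last joint's range is limited). The gripper opens to 88 mm and grips with 3 to 60 N. Pads are 18 mm wide; open, the fingers measure 123 mm over their backs; the gripper's body (75 mm by 187 mm) begins 45 mm behind the grasp point.
Start: joints at [1.215, 0.264, 1.604, -0, 1.274, -0.037], TCP at [0.212, 0.641, 0.247] pointing down, gripper open.
Joint ranges: [-2.63, 2.63], [-0.94, 2.18], [0.31, 2.57], [-1.31, 4.45], [0, 2.66], [-2.55, 2.55]. Speed limits (rad/s): [2.57, 2.57, 3.14, 3.14, 3.14, 3.14].

## Interface

Orientations are given as a unit quaternion [w, x, y, z].
In Python, from station import sense, viewer, robot gives the robot as it stands. The module is installed in compiled form; this text tells all that it offers.
- The arm moves only by the shell command python3 -m inch 'ROWS'. ROWS is JSON, a list that holds one entry, the list of rows, each a list of 7 numbers: the shift along the tool's x, y, z in mm, then the turn, a rotation vector about the tool's x, y, z in degrees, then the opening, from 0 (shut) to 1 (fully open). In form: [[[x, y, z, ax, ay, az, gripper], ...]]. A call has 1 to 5 rows; each row is the pose to reach, as a shift and turn from the pose commanded when the call began, along the tool's axes at that moment; what a row does not reach only later rows make up. A row lasts 1/12 s, in which the tool goes at most 41.7 mm and 7.16 degrees, less where a joint would pass 70% of its speed; a pose out of reach is approached as far as the arm can. A call with a gripper value outside its range is refused whole. The fingers move at their own pace and stop on an object; the grip force is fixed at half the most. Time passes only in rows, so rows that repeat a pose let the fingers close. It gives the time, the measured TCP pose, the force, the opening and the grip force at its end, in the units of the state.
- sense(): the state, without advancing time (a new reading comes with each control period).
- viewer.capture(name): name is "side" or "top"; returns a dict with "image" (420x560x3 uint8, red, green, blue), "mtx" (3x3 intrinsics, pixels), "world_from_camera" (4x4, takes a point from camera to world coordinates). Camera axes: x right, y up, looking along -z (the intrinsics and any distortion apply to the point x, -y, -z); pixel columns grow to the right and rows downward; lengths in m; the calibration is good to about 2 mm. A picture is of the moment at which its call begins. There is no depth.
- robot.sign_off(): hands the job in; it is judged then, once.
The state is a dict: "time": time; "joint_positions": joint angles; "joint_velocities": joint speeds; "effort": joint torques, N m; "tool_pos": TCP position; "tcp_rot": TCP orientation; "wrist_force": force on the tool from outside, world axes, zero at the start; "torque": the same for the moment, N m; "opening": opening from 0.0 (shut) to 1.0 (fully open); "grasp_force": force on a finger pad.
Only numpy, scipy, OpenCV 4.12 (cv2) and the standard library are available. Lean on these libraries where they do the work, as an engineer would, in place of code of your own. Each camera call takes 0.05 s, during which the arm holds its last target. There are 200 camera calls.

## Task

Turn the fixture's dial until the module with the four terminal studs stands under the probe head and the dial clicks into its detent, and let go of the dial. Then pull the press lever down by its bar handle until the lever arm is level, so that the spring pins bear on the studs, going no more than a few degrees past level on the way, and finish still holding it there for the measurement. Keep the modules in their nests and leave the tray, screwdriver and binder alone.

Things in the scene. Friction and masses are not known exactly. Their poses are not given: they have to be found in the camera images.
- fixture: Contact-test fixture, bolted down: base plate 250 x 325 x 15 mm, round dial plate (230 mm across, top 54 mm above the bench), and on its +y side a grey press head (x -35 to 35, y 46 to 200, z 162 to 238 mm) on a column (y 170, top z 260). Origin: the dial's axis at bench height; z up. Turned at most 0.25 rad about z. The dial's -y side is open above.
- dial (a joint): Dial plate angle, rad, counter-clockwise from above, 0 at the start; turns endlessly. Detents every quarter turn (0, +-1.571, ...); let go, the dial is drawn to the nearest one, with at most 0.25 N m; light friction. Four nests (black square frames, walls 12 mm high, 42 mm inside), centres 78 mm from the axis, at a detent on the fixture's +x, +y, -x, -y; the +y one, under the head, starts empty.
- post0 (a point): Top of one of four upright round steel finger posts on the dial for turning it: 16 mm diameter, 50 mm tall, top 104 mm above the bench, 92 mm from the dial's axis, midway between nests. At dial = 0 it stands at +45 degrees (counter-clockwise) from the fixture's +x axis.
- post1 (a point): Top of the finger post at +135 degrees at dial = 0 (as post0).
- post2 (a point): Top of the finger post at -135 degrees at dial = 0 (as post0).
- post3 (a point): Top of the finger post at -45 degrees at dial = 0 (as post0).
- station (a point): Fixed point on the axis of the probe head, at the height of the dial's top face: the middle of the nest that is under the head. 78 mm from the dial axis along the fixture's +y.
- module: Module to be tested: dark potted block 40 x 40 x 34 mm with brass lid, about 140 g, the only one on the dial with four brass studs (7 mm diameter, 14 mm tall, black bushes, in a 24 mm square) on its lid. Loose in one of the three nests not under the head. Origin: centre of its underside, on the dial 54 mm above the bench.
- bare_a: A module of the same size without studs (flat lid), loose in another nest of the dial. Origin: centre of its underside.
- bare_b: A second module without studs, in a further nest. Origin: centre of its underside.
- pins: The four brass spring pins (8 mm diameter, 24 mm square) under the press ram. Origin: centre of the pin ends, 115 mm above the bench with the lever up, 13 mm above the studs of a module that stands below. They yield up to 10 mm, with 2 N at first and 0.6 N more per mm.
- lever (a joint): Press lever angle, rad: 0 = up at its stop, 35 degrees above level, pointing to the fixture's -x and up; grows as pulled down; 0.611 = arm level; hard stop 0.95. Spring return: about 3 N at the handle to start, 8 to 9 N level on the studs. The ram moves down 30 mm per rad; pins meet studs at 0.43, bottom and crush them at about 0.76.
- lever_pivot (a point): Centre of the lever's pivot: in the fixture frame x 0, y +128, z 200 mm. The lever turns about the fixture's y axis.
- handle: Black round bar, a sleeve free to turn on its own axis, across the end of the lever like a T, 18 mm diameter, 100 mm long, along the fixture's y. Origin: its middle, 115 mm from the pivot; at rest 66 mm above and 94 mm to the -x side of the pivot. The lever arm (12 mm wide, 14 high) joins it at the middle from +x, so pinch it on either half, 28 mm from the middle. Free space above.
- tray: Open grey-blue tray 320 x 220 x 60 mm with three more modules in it, to the robot's left. Origin: centre of its underside. Leave alone.
- screwdriver: Screwdriver lying on the bench to the robot's right. Leave alone.
- binder: Closed binder 290 x 234 x 23 mm lying on the bench at the far right. Origin: centre of its underside. Leave alone.
Mind the look-alikes: they are no part of the job. What is shaped like the bare_b but orange is not meant.

How it is judged:
By the outcome, as a careful person would: the job done as asked, in the order asked, and still so for the second after the job is handed in, while the arm keeps its last pose, push and grip.
It also fails if it takes over 62 s, if anything falls off the work surface, if the arm or the gripper's body presses on something with over 40 N, if the wrist force passes 120 N, or if a joint passes its speed limit or range.

## Working session

There is one attempt and no reset: what is moved stays moved. The work goes in short steps, Python scripts to look and compute and a shell command to move; the robot and the scene stay as the last step left them, time stands still between calls to the robot, and variables do not carry over. Pictures are saved under pics/ and viewed, at most 10 in all, crops included, and the job is handed in when it is done.

```bash
mkdir -p pics
python3 - <<'E'
from station import sense, viewer
import cv2, numpy as np
s=sense(); print(s)
for n in("top","side"):
    c=viewer.capture(n); cv2.imwrite(f"pics/{n}0.png",c["image"][:,:,::-1]); np.savez(f"{n}0.npz",**c)
    print(n,c["mtx"].tolist(),np.round(c["world_from_camera"],4).tolist(),[k for k in c])
E
```

```text
{'time': 0.0, 'joint_positions': array([ 1.21508409e+00,  2.64767413e-01,  1.60533176e+00, -3.52432944e-07,
        1.27371028e+00, -3.69346448e-02]), 'joint_velocities': array([-0.00030469, -0.00075618, -0.00163269, -0.00213925, -0.00115194,
       -0.00287568]), 'effort': array([ 1.77522063e-03, -5.02128375e+01, -3.56868482e+01,  7.29381968e-02,
        2.98194587e-02, -1.65996089e-04]), 'tool_pos': array([0.21133652, 0.64034826, 0.24540119]), 'tcp_rot': array([-2.16044606e-04,  1.58714629e-01,  9.87323877e-01, -1.08714127e-03]), 'wrist_force': array([ 1.12742085,  0.42716179, -0.16650289]), 'torque': array([-0.03960941, -0.04306464, -0.03729013]), 'grasp_force': 0.0, 'opening': 1.0025353178409278}
top [[497.69464500652765, 0.0, 281.3095024067605], [0.0, 497.69464500652765, 205.02396942068464], [0.0, 0.0, 1.0]] [[-0.013, 0.9945, -0.1042, 0.4612], [-0.9999, -0.0122, 0.0086, -0.0525], [0.0073, 0.1043, 0.9945, 1.6277], [0.0, 0.0, 0.0, 1.0]] ['image', 'mtx', 'world_from_camera']
side [[460.8148051136621, 0.0, 280.017038315012], [0.0, 460.8148051136621, 196.35508004327582], [0.0, 0.0, 1.0]] [[0.9956, 0.0302, -0.0882, 0.4745], [-0.0908, 0.5299, -0.8432, -1.3269], [0.0213, 0.8475, 0.5304, 0.9788], [0.0, 0.0, 0.0, 1.0]] ['image', 'mtx', 'world_from_camera']
```

View pics/top0.png

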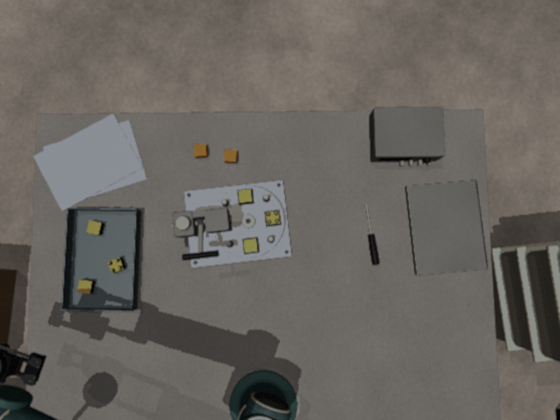

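View pics/side0.png

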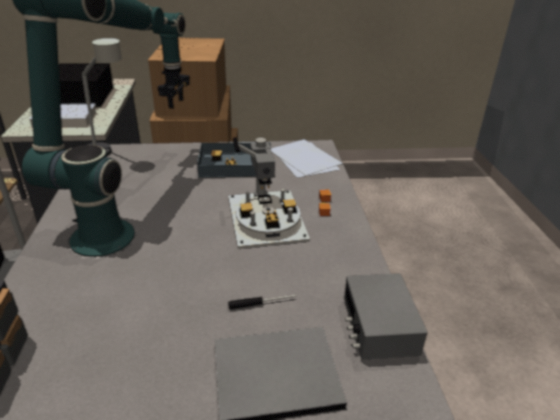

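Top view: the fixture is at about (240,222) with its head towards image left (+y) and the handle at (200,255). The dial carries three modules, at (245,196), (272,217) and (251,245). The one at (272,217) seems to have studs. The tray modules (94,228), (117,265), (86,287) and the orange blocks (201,150), (231,156) are not on the dial. Next I'll measure and confirm with a crop.

```bash
cat > h.py <<'E'
import numpy as np, cv2
def ray(c,uv):
    K,T=c["mtx"],c["world_from_camera"]; p=np.linalg.inv(K)@[uv[0],uv[1],1]
    return T[:3,3],T[:3,:3]@[p[0],-p[1],-p[2]]
def onz(c,uv,z):
    o,d=ray(c,uv); return o+d*(z-o[2])/d[2]
def proj(c,P):
    T=c["world_from_camera"]; q=T[:3,:3].T@(np.asarray(P)-T[:3,3]); v=c["mtx"]@[q[0],-q[1],-q[2]]; return v[:2]/v[2]
def W(pose,p): # fixture->world
    x,y,a=pose; return np.array([x+p[0]*np.cos(a)-p[1]*np.sin(a),y+p[0]*np.sin(a)+p[1]*np.cos(a),p[2]])
E
python3 - <<'E'
from h import *
c=dict(np.load("top0.npz")); im=c["image"]; hsv=cv2.cvtColor(im,cv2.COLOR_RGB2HSV)
m=cv2.inRange(hsv,(18,90,60),(36,255,255)); 
n,l,st,ce=cv2.connectedComponentsWithStats(m)
for i in range(1,n):
    if st[i,4]>25: print("brass",ce[i].round(1),st[i],onz(c,ce[i],.088).round(4))
w=cv2.inRange(hsv,(0,0,120),(179,60,255)); n,l,st,ce=cv2.connectedComponentsWithStats(w)
i=[k for k in range(1,n) if st[k,0]>150 and st[k,0]<230 and st[k,4]>1000]
for k in i:
    pts=np.argwhere(l==k)[:,::-1].astype(np.float32); r=cv2.minAreaRect(pts); print(st[k],r); print([onz(c,q,.015).round(4).tolist() for q in cv2.boxPoints(r)])
cv2.imwrite("pics/crop0.png",cv2.resize(im[170:280,165:305,::-1],None,fx=5,fy=5,interpolation=cv2.INTER_CUBIC))
E
```

```text
brass [199.7 149.7] [194 144  13  13 129] [0.8004 0.1884 0.088 ]
brass [230.  155.4] [224 150  13  12 124] [0.7811 0.0932 0.088 ]
brass [244.8 195.6] [238 189  14  14 169] [0.6533 0.0475 0.088 ]
brass [272.3 217.7] [266 211  14  14 167] [ 0.5834 -0.0372  0.088 ]
brass [ 93.8 227.1] [ 87 221  15  14 161] [0.5609 0.5141 0.088 ]
brass [250.3 245.1] [244 238  14  15 176] [0.4993 0.0314 0.088 ]
brass [115.5 264.9] [108 258  15  15 141] [0.4442 0.4446 0.088 ]
brass [ 84.7 285.6] [ 78 280  14  13 154] [0.3826 0.5372 0.088 ]
[ 226    0  158  111 8806] ((304.5, 54.99999237060547), (156.99996948242188, 109.99998474121094), 0.0)
[[0.9498, 0.1132, 0.015], [1.3338, 0.1126, 0.015], [1.3289, -0.4224, 0.015], [0.9441, -0.4092, 0.015]]
[ 184  180  107   88 4661] ((236.50694274902344, 223.4185791015625), (77.29920959472656, 101.08357238769531), 83.55840301513672)
[[0.6812, 0.2572, 0.015], [0.7147, -0.0711, 0.015], [0.464, -0.0958, 0.015], [0.432, 0.2274, 0.015]]
```

View pics/crop0.png

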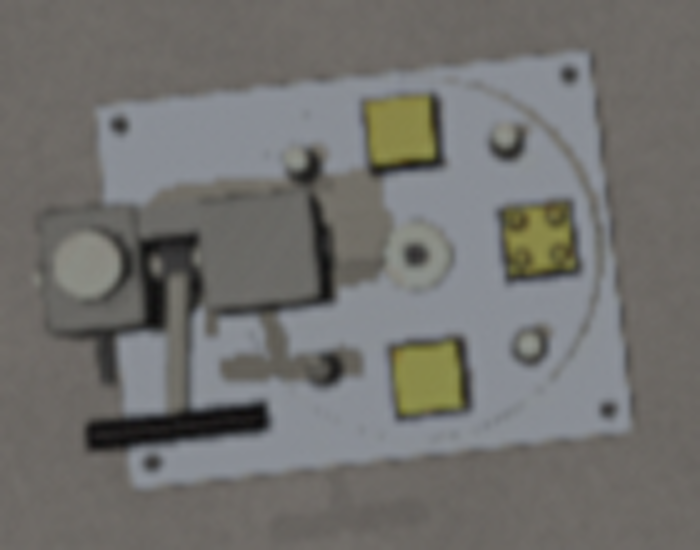

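Confirmed: the module at (272,217) has four studs on its lid and stands in the -y nest, while (245,196) and (251,245) have flat lids. So the dial needs half a turn, which I'll do as two clockwise quarter turns on the open -y side. Fixture pose is about (0.576, 0.0395) with yaw 0.103, and the third lid agrees within 1 mm. I'm raising the arm and moving over, and checking the posts as I go.

```bash
cat >> h.py <<'E'
from scipy.spatial.transform import Rotation as R
POSE=(.5763,.0395,.1035)
def Rt(ang,tilt=0):  # tool y at world angle ang (deg); tilt: lean about tool x (deg)
    a=np.radians(ang); y=np.array([np.cos(a),np.sin(a),0]); z=np.array([0,0,-1.]); x=np.cross(y,z)
    return R.from_matrix(np.c_[x,y,z])*R.from_euler('x',tilt,degrees=True)
def cur():
    from station import sense
    s=sense(); q=s["tcp_rot"]; return s,s["tool_pos"],R.from_quat([q[1],q[2],q[3],q[0]])
def go(P,Rd):
    s,p,r=cur(); print(np.round(r.inv().apply(np.asarray(P)-p)*1e3,1),np.round((r.inv()*Rd).as_rotvec(degrees=True),1))
E
python3 - <<'E'
from h import *
c=dict(np.load("top0.npz"));d=dict(np.load("side0.npz"))
for n,p in dict(post3=(.065,-.065,.104),post2=(-.065,-.065,.104),hub=(0,0,.06),handle=(-.094,.128,.266)).items():
    w=W(POSE,p); print(n,w.round(4),proj(c,w).round(1),((proj(c,w)-[165,170])*5).round(0),proj(d,w).round(1))
E
python3 -m inch '[[[0,0,-60,0,0,0,0.4],[0,0,-110,0,0,0,0.4],[0,0,-110,0,0,0,0.4],[-32,-25,-110,0,0,0,0.4],[-64,-50,-110,0,0,0,0.4]]]'
python3 -m inch '[[[-32,-25,0,0,0,0,0.4],[-64,-50,0,0,0,0,0.4],[-96,-75,0,0,0,0,0.4],[-128,-100,0,0,0,0,0.4],[-160,-125,0,0,0,0,0.4]]]'
python3 -m inch '[[[-32,-25,0,0,0,0,0.4],[-64,-50,0,0,0,0,0.4],[-96,-75,0,0,0,0,0.4],[-128,-100,0,0,0,0,0.4],[-160,-125,0,0,0,0,0.4]]]'
python3 -m inch '[[[-32,-25,0,0,0,7,0.4],[-64,-50,0,0,0,14,0.4],[-96,-75,0,0,0,21,0.4],[-128,-100,0,0,0,21,0.4],[-128,-100,0,0,0,21,0.4]]]'
python3 -c "
from h import *
go(W(POSE,(.065,-.065,.16)),Rt(51))"
```

```text
post3 [ 0.6477 -0.0184  0.104 ] [265.9 196.5] [504. 133.] [290.2 208.8]
post2 [ 0.5184 -0.0319  0.104 ] [270.7 238.5] [528. 342.] [252.7 212.2]
hub [0.5763 0.0395 0.06  ] [248.1 220.9] [415. 255.] [268.2 210.8]
handle [0.4696 0.1571 0.266 ] [200.5 255.1] [178. 426.] [236.2 144.8]
time: 0.52
tool_pos: [0.2565, 0.5749, 0.3593]
tcp_rot: [0.001, 0.157, 0.988, 0.002]
wrist_force: [1.9, -0.5, 0.1]
opening: 0.647
grasp_force: 0.0
time: 0.93
tool_pos: [0.3698, 0.4027, 0.3562]
tcp_rot: [-0.0, 0.159, 0.987, -0.0]
wrist_force: [0.9, 0.8, -0.1]
opening: 0.395
grasp_force: 0.0
time: 1.35
tool_pos: [0.4826, 0.2338, 0.3564]
tcp_rot: [-0.0, 0.159, 0.987, -0.0]
wrist_force: [0.4, 0.4, 0.1]
opening: 0.398
grasp_force: 0.0
time: 1.77
tool_pos: [0.5751, 0.0947, 0.3555]
tcp_rot: [0.001, 0.339, 0.941, -0.002]
wrist_force: [0.0, 0.5, -0.1]
opening: 0.4
grasp_force: 0.0
[-127.6  -40.4  195.9] [-0.2  0.1 -0.6]
```

```bash
python3 -m inch '[[[-38,-12,0,0,0,0,0.4],[-76,-24,0,0,0,0,0.4],[-114,-36,0,0,0,0,0.4],[-128,-40,30,0,0,0,0.4],[-128,-40,70,0,0,0,0.4]]]'
python3 -m inch '[[[0,0,40,0,0,0,0.4],[0,0,80,0,0,0,0.4],[0,0,120,0,0,0,0.4],[0,0,130,0,0,0,0.4],[0,0,130,0,0,0,0.4]]]'
python3 - <<'E'
from h import *
from station import viewer
go(W(POSE,(.065,-.065,.08)),Rt(51))
for n in("top","side"):
    c=viewer.capture(n); u=proj(c,W(POSE,(.065,-.065,.104))).astype(int); i=c["image"][u[1]-40:u[1]+40,u[0]-40:u[0]+40,::-1]
    i=cv2.resize(i,None,fx=5,fy=5,interpolation=cv2.INTER_CUBIC); A=i if n=="top" else np.hstack([A,i])
cv2.imwrite("pics/p1.png",A)
E
```

```text
time: 2.18
tool_pos: [0.6504, -0.0147, 0.2901]
tcp_rot: [0.005, 0.338, 0.941, 0.001]
wrist_force: [1.0, 0.6, -0.5]
opening: 0.4
grasp_force: 0.0
time: 2.6
tool_pos: [0.6424, -0.0108, 0.1516]
tcp_rot: [-0.005, 0.336, 0.942, -0.001]
wrist_force: [-0.4, -1.1, 0.1]
opening: 0.396
grasp_force: 0.0
[-9.5 -2.2 71.6] [-0.3 -0.5 -0.2]
```

View pics/p1.png

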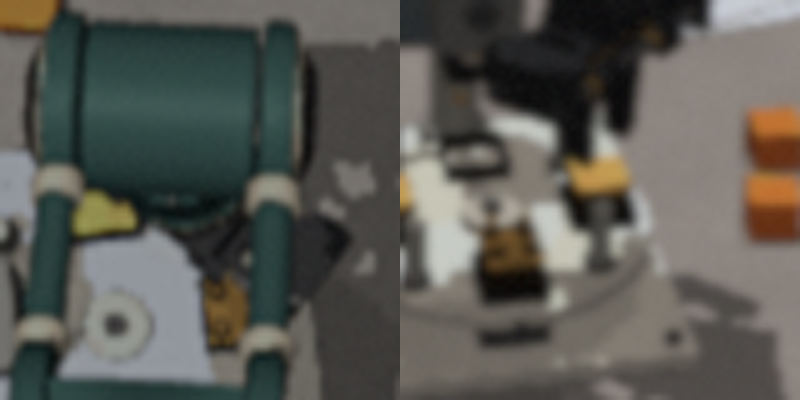

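The top view is mostly blocked by the arm. The side view shows the fingers above the far-right post (right half, about (600,200)), and this agrees with the calculation. I'll go down around it and sweep a quarter turn clockwise.

```bash
python3 -m inch '[[[-9,-2,0,0,0,0,0.4],[-9,-2,0,0,0,0,0.4],[-9,-2,24,0,0,0,0.4],[-9,-2,48,0,0,0,0.4],[-9,-2,71,0,0,0,0.4]]]'
python3 -m inch '[[[0,0,0,0,0,0,0.4],[0,0,0,0,0,0,0.4]]]'
python3 -c "
from h import *
go(W(POSE,(.065,-.065,.08)),Rt(51))"
```

```text
time: 3.12
tool_pos: [0.6547, -0.0191, 0.0885]
tcp_rot: [0.003, 0.336, 0.942, 0.001]
wrist_force: [0.6, -0.7, 0.8]
opening: 0.4
grasp_force: 0.0
time: 3.28
tool_pos: [0.652, -0.0188, 0.0863]
tcp_rot: [-0.0, 0.336, 0.942, -0.0]
wrist_force: [0.4, -0.5, 0.2]
opening: 0.399
grasp_force: 0.0
[ 3.6 -2.5  6.3] [-0.  -0.  -0.3]
```

```bash
python3 -m inch '[[[3,-6,4,0,0,3,0.4],[5,-17,4,0,0,9,0.4],[7,-26,4,0,0,15,0.4],[9,-35,4,0,0,21,0.4],[14,-44,4,0,0,27,0.4]]]'
python3 -m inch '[[[0.5,-9.6,0,0,0,6,0.4],[2,-19,0,0,0,12,0.4],[4.5,-28.4,0,0,0,18,0.4],[8,-37.4,0,0,0,24,0.4],[12.3,-46,0,0,0,30,0.4]]]'
python3 -c "
from h import *
go(W(POSE,(-.065,-.065,.08)),Rt(-39))"
```

```text
time: 3.7
tool_pos: [0.6169, -0.0441, 0.0855]
tcp_rot: [0.004, 0.549, 0.836, 0.002]
wrist_force: [4.8, 0.1, -3.4]
opening: 0.397
grasp_force: 2.4
time: 4.12
tool_pos: [0.5695, -0.0521, 0.0858]
tcp_rot: [0.003, 0.747, 0.665, 0.002]
wrist_force: [0.9, -1.0, -0.3]
opening: 0.401
grasp_force: 0.6
[ 14.3 -53.1   5.3] [ 0.5 -0.1 32.4]
```

```bash
python3 -m inch '[[[0.5,-9.6,2,0,0,6,0.4],[2,-19,4,0,0,12,0.4],[4.5,-28.4,4,0,0,18,0.4],[8,-37.4,4,0,0,24,0.4],[11,-44,4,0,0,28,0.4]]]'
python3 -m inch '[[[1,-3,0,0,0,3,0.4],[2,-6,0,0,0,5,0.4],[2,-6,0,0,0,5,0.4],[2,-6,0,0,0,5,0.4],[2,-6,0,0,0,5,0.4]]]'
python3 -c "
from h import *
go(W(POSE,(-.065,-.065,.08)),Rt(-39))"
```

```text
time: 4.53
tool_pos: [0.5255, -0.0355, 0.0811]
tcp_rot: [0.001, 0.885, 0.465, 0.002]
wrist_force: [0.8, -0.2, 0.9]
opening: 0.398
grasp_force: 0.0
time: 4.95
tool_pos: [0.5214, -0.0305, 0.0796]
tcp_rot: [0.001, 0.903, 0.429, 0.001]
wrist_force: [0.3, 0.1, 0.0]
opening: 0.402
grasp_force: 0.0
[-3.  -1.5 -0.4] [ 0.2 -0.1 -0.2]
```

```bash
python3 -m inch '[[[0,0,-35,0,0,0,0.4],[0,0,-70,0,0,0,0.4],[5,5,-72,0,0,-7,0.4],[12,12,-72,0,0,-14,0.4],[20,20,-72,0,0,-21,0.4]]]'
python3 -c "
from h import *
go(W(POSE,(.065,-.065,.15)),Rt(51))
from station import viewer
c=viewer.capture('side');u=proj(c,W(POSE,(0,0,.06))).astype(int);cv2.imwrite('pics/s1.png',cv2.resize(c['image'][u[1]-60:u[1]+50,u[0]-70:u[0]+70,::-1],None,fx=4,fy=4,interpolation=cv2.INTER_CUBIC))"
```

```text
time: 5.37
tool_pos: [0.5494, -0.0278, 0.1518]
tcp_rot: [0.001, 0.809, 0.588, 0.001]
wrist_force: [0.4, -0.3, -0.3]
opening: 0.402
grasp_force: 0.0
[39.1 90.7  2.2] [  0.2   0.1 -68.9]
```

View pics/s1.png

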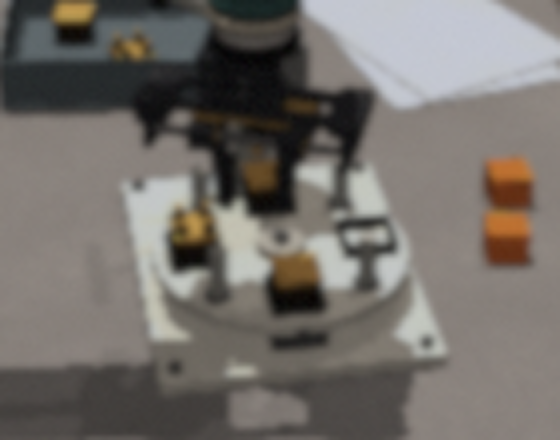

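The quarter turn worked. The studded module is now at -x (188,228), the empty nest at +x (367,237) and a bare module at -y (297,268), all seated. Now the second quarter.

```bash
python3 -m inch '[[[4,9,0,0,0,-7,0.4],[8,18,0,0,0,-14,0.4],[12,27,0,0,0,-21,0.4],[16,36,0,0,0,-28,0.4],[20,45,0,0,0,-35,0.4]]]'
python3 -c "
from h import *
go(W(POSE,(.065,-.065,.15)),Rt(51))"
```

```text
time: 5.83
tool_pos: [0.5974, -0.0227, 0.1499]
tcp_rot: [0.0, 0.595, 0.804, -0.0]
wrist_force: [-0.3, -0.1, -0.6]
opening: 0.398
grasp_force: 0.0
[-10.6  49.4  -0.1] [ -0.    0.  -34.1]
```

```bash
python3 -m inch '[[[-2,10,0,0,0,-7,0.4],[-4,20,0,0,0,-14,0.4],[-6,30,0,0,0,-21,0.4],[-8,40,0,0,0,-28,0.4],[-10.5,49,0,0,0,-34,0.4]]]'
python3 -m inch '[[[0,0,0,0,0,0,0.4],[0,0,0,0,0,0,0.4]]]'
python3 -c "
from h import *
go(W(POSE,(.065,-.065,.08)),Rt(51))"
```

```text
time: 6.25
tool_pos: [0.6474, -0.0186, 0.1498]
tcp_rot: [-0.0, 0.334, 0.942, -0.0]
wrist_force: [0.0, 0.3, 0.4]
opening: 0.405
grasp_force: 0.0
time: 6.42
tool_pos: [0.6469, -0.0186, 0.1497]
tcp_rot: [-0.0, 0.338, 0.941, -0.0]
wrist_force: [0.2, 0.3, -0.5]
opening: 0.396
grasp_force: 0.0
[-0.5  0.7 69.7] [-0.  -0.  -0.5]
```

```bash
python3 -m inch '[[[0,0,25,0,0,0,0.4],[0,0,50,0,0,0,0.4],[0,0,68,0,0,0,0.4],[0,0,69,0,0,0,0.4],[0,0,69,0,0,0,0.4]]]'
python3 -m inch '[[[0.1,-4.8,0,0,0,3,0.4],[1,-14,0,0,0,9,0.4],[3.1,-24,0,0,0,15,0.4],[6.1,-33,0,0,0,21,0.4],[10,-42,0,0,0,27,0.4]]]'
python3 -m inch '[[[0.5,-9.6,0,0,0,6,0.4],[2,-19,0,0,0,12,0.4],[4.5,-28.4,0,0,0,18,0.4],[8,-37.4,0,0,0,24,0.4],[12.3,-46,0,0,0,30,0.4]]]'
python3 -c "
from h import *
go(W(POSE,(-.065,-.065,.08)),Rt(-39))"
```

```text
time: 6.83
tool_pos: [0.6449, -0.0185, 0.0793]
tcp_rot: [-0.002, 0.337, 0.941, -0.001]
wrist_force: [0.7, 0.6, 0.3]
opening: 0.399
grasp_force: 0.0
time: 7.25
tool_pos: [0.6142, -0.0443, 0.0829]
tcp_rot: [0.002, 0.55, 0.835, 0.002]
wrist_force: [2.8, 3.6, -1.7]
opening: 0.401
grasp_force: 1.9
time: 7.67
tool_pos: [0.567, -0.0522, 0.0833]
tcp_rot: [0.002, 0.747, 0.665, 0.002]
wrist_force: [0.6, -0.1, -0.5]
opening: 0.398
grasp_force: 0.3
[ 14.5 -50.7   3.1] [ 0.3 -0.1 32.3]
```

```bash
python3 -m inch '[[[0.5,-9.6,0,0,0,6,0.4],[2,-19,0,0,0,12,0.4],[4.5,-28.4,0,0,0,18,0.4],[8,-37.4,0,0,0,24,0.4],[11,-44,0,0,0,28,0.4]]]'
python3 -m inch '[[[1,-3,0,0,0,3,0.4],[1,-5,0,0,0,4,0.4],[1,-5,0,0,0,4,0.4],[1,-5,0,0,0,4,0.4],[1,-5,0,0,0,4,0.4]]]'
python3 -m inch '[[[0,0,-30,0,0,0,0.4],[0,0,-70,0,0,0,0.4],[0,0,-110,0,0,0,0.4],[0,0,-150,0,0,0,0.4],[0,0,-190,0,0,0,0.4]]]'
python3 - <<'E'
from h import *
from station import viewer
h=W(POSE,(-.094,.100,.266)); print(h)
go(h+[0,0,.13],Rt(6))
for t in (0,10,20,30): print(t,Rt(6,t).apply([0,0,1]).round(2))
for n in("top","side"):
    c=viewer.capture(n); u=proj(c,W(POSE,(-.02,.05,.1))).astype(int); i=c["image"][u[1]-50:u[1]+50,u[0]-50:u[0]+50,::-1]
    i=cv2.resize(i,None,fx=4,fy=4,interpolation=cv2.INTER_CUBIC); A=i if n=="top" else np.hstack([A,i])
    np.savez(f"{n}2.npz",**c)
cv2.imwrite("pics/p2.png",A)
E
```

```text
time: 8.08
tool_pos: [0.5235, -0.0362, 0.083]
tcp_rot: [0.001, 0.886, 0.464, 0.001]
wrist_force: [0.1, 0.4, 0.0]
opening: 0.401
grasp_force: 0.0
time: 8.5
tool_pos: [0.5201, -0.0327, 0.0815]
tcp_rot: [0.0, 0.9, 0.437, 0.001]
wrist_force: [-0.6, 0.5, -0.5]
opening: 0.4
grasp_force: 0.0
time: 8.92
tool_pos: [0.5192, -0.0327, 0.2727]
tcp_rot: [0.0, 0.9, 0.436, -0.0]
wrist_force: [-0.5, -0.8, -0.6]
opening: 0.396
grasp_force: 0.0
[0.4724715  0.12925323 0.266     ]
[  98.3 -136.9 -123.3] [  0.    0.  -44.3]
0 [ 0.  0. -1.]
10 [-0.17 -0.02 -0.98]
20 [-0.34 -0.04 -0.94]
30 [-0.5  -0.05 -0.87]
```

View pics/p2.png

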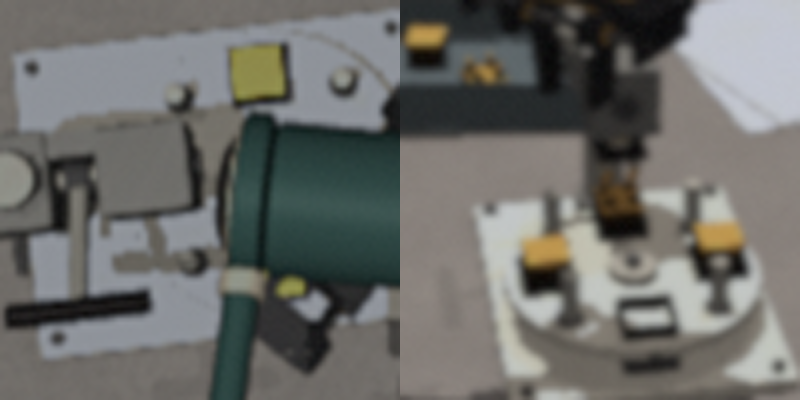

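The studded module now stands under the head (right half, (620,200)) and the empty nest is at -y (648,318), so the dial is in its detent. The handle centre is where predicted. Next I move above its -y half with the tool leaned 15° away from the head.

```bash
python3 -m inch '[[[0,0,-40,0,0,-7,0.7],[0,0,-80,0,0,-14,0.7],[0,0,-110,0,0,-21,0.7],[0,0,-123,0,0,-28,0.7],[0,0,-123,0,0,-35,0.7]]]'
python3 -m inch '[[[0,0,0,0,0,-7,0.7],[0,0,0,0,0,-9,0.7],[0,0,0,-7,0,-9,0.7],[0,0,0,-14,0,-9,0.7],[0,0,0,-15,0,-9,0.7]]]'
cat >> h.py <<'E'
RD=Rt(6,-15)
def tcp(e,up=0):
    e=np.radians(e); return W(POSE,(-.115*np.cos(e),.100,.200+.115*np.sin(e)))+RD.apply([0,0,.011-up])
E
python3 -c "
from h import *
go(tcp(35,.1),RD); go(tcp(35),RD)"
```

```text
time: 9.43
tool_pos: [0.5212, -0.0329, 0.3985]
tcp_rot: [0.003, 0.725, 0.689, 0.003]
wrist_force: [0.4, 0.6, 0.2]
opening: 0.696
grasp_force: 0.0
time: 9.85
tool_pos: [0.517, -0.0325, 0.3916]
tcp_rot: [0.095, 0.665, 0.735, 0.09]
wrist_force: [-1.0, 0.4, 0.1]
opening: 0.7
grasp_force: 0.0
[166.  -59.3  21.7] [-0.   1.2 -0.1]
[168.1 -59.3 121.7] [-0.   1.2 -0.1]
```

```bash
python3 -m inch '[[[38,-13,0,0,1.2,0,0.7],[76,-26,0,0,1.2,0,0.7],[114,-40,5,0,1.2,0,0.7],[150,-53,10,0,1.2,0,0.7],[166,-59,20,0,1.2,0,0.7]]]'
python3 -m inch '[[[0,0,0,0,0,0,0.7],[0,0,0,0,0,0,0.7]]]'
python3 - <<'E'
from h import *
go(tcp(35,.03),RD); go(tcp(35),RD); print(cur()[0]["joint_positions"].round(2))
from station import viewer
for n in("top","side"):
    c=viewer.capture(n); u=proj(c,W(POSE,(-.06,.1,.28))).astype(int); i=c["image"][u[1]-50:u[1]+50,u[0]-50:u[0]+50,::-1]
    i=cv2.resize(i,None,fx=4,fy=4,interpolation=cv2.INTER_CUBIC); A=i if n=="top" else np.hstack([A,i])
cv2.imwrite("pics/p3.png",A)
E
```

```text
time: 10.27
tool_pos: [0.4502, 0.1297, 0.3564]
tcp_rot: [0.086, 0.663, 0.737, 0.097]
wrist_force: [1.3, -0.3, -0.4]
opening: 0.699
grasp_force: 0.0
time: 10.43
tool_pos: [0.4512, 0.1274, 0.3551]
tcp_rot: [0.087, 0.663, 0.738, 0.095]
wrist_force: [1.3, -0.1, 0.1]
opening: 0.701
grasp_force: 0.0
[-0.3 -2.4 72.6] [-0.2  0.   0.1]
[ -0.3  -2.3 102.6] [-0.2  0.   0.1]
[ 0.25 -0.36  2.02 -0.04  1.22  0.15]
```

View pics/p3.png

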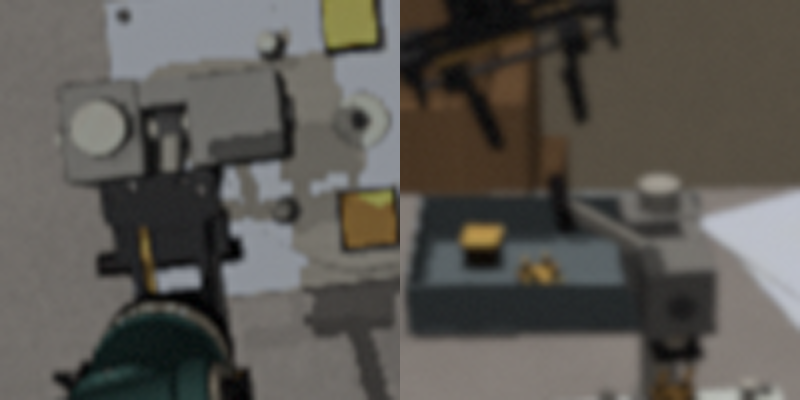

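Side view: the open fingers at (480,130) and (575,100) point along the lean at the handle bar at (560,195). The studs and pins are aligned at (670,370). I'll advance and pinch.

```bash
python3 -m inch '[[[0,-2,25,0,0,0,0.7],[0,-2,50,0,0,0,0.7],[0,-2,75,0,0,0,0.7],[0,-2,92,0,0,0,0.7],[0,-2,102,0,0,0,0.7]]]'
python3 -m inch '[[[0,0,0,0,0,0,0.7],[0,0,0,0,0,0,0.5],[0,0,0,0,0,0,0.35],[0,0,0,0,0,0,0.25],[0,0,0,0,0,0,0.15]]]'
python3 -m inch '[[[0,0,0,0,0,0,0.0],[0,0,0,0,0,0,0.0],[0,0,0,0,0,0,0.0],[0,0,0,0,0,0,0.0],[0,0,0,0,0,0,0.0]]]'
python3 -c "
from h import *
go(tcp(35),RD)
for e in (28,21,14,7,3,0): go(tcp(e),RD)"
```

```text
time: 10.95
tool_pos: [0.476, 0.1276, 0.2547]
tcp_rot: [0.087, 0.665, 0.736, 0.095]
wrist_force: [0.4, -0.7, 0.1]
opening: 0.699
grasp_force: 0.0
time: 11.37
tool_pos: [0.4765, 0.1294, 0.2585]
tcp_rot: [0.088, 0.664, 0.736, 0.098]
wrist_force: [-0.3, 0.0, 0.3]
opening: 0.424
grasp_force: 0.0
time: 11.78
tool_pos: [0.4755, 0.1294, 0.257]
tcp_rot: [0.087, 0.664, 0.737, 0.096]
wrist_force: [-2.6, -0.0, 2.8]
opening: 0.188
grasp_force: 30.0
[ 0.2 -0.8  1.5] [-0.1  0.  -0. ]
[  0.2 -11.   11.1] [-0.1  0.  -0. ]
[  0.2 -19.9  22. ] [-0.1  0.  -0. ]
[  0.2 -27.4  33.8] [-0.1  0.  -0. ]
[  0.2 -33.5  46.5] [-0.1  0.  -0. ]
[  0.2 -36.2  54.1] [-0.1  0.  -0. ]
[  0.2 -37.9  59.8] [-0.1  0.  -0. ]
```

```bash
python3 -m inch '[[[0,-5,5,0,0,0,0],[0,-10,9.5,0,0,0,0],[0,-14,14,0,0,0,0],[0,-19,20,0,0,0,0],[0,-19,20,0,0,0,0]]]'
python3 -c "
from h import *
for e in (21,14,7,3,0): go(tcp(e),RD)"
```

```text
time: 12.2
tool_pos: [0.4627, 0.1281, 0.2327]
tcp_rot: [0.087, 0.664, 0.736, 0.097]
wrist_force: [-2.7, 0.0, 5.6]
opening: 0.187
grasp_force: 29.9
[ 0.2 -1.2  1.9] [ 0.  0. -0.]
[ 0.2 -8.7 13.7] [ 0.  0. -0.]
[  0.2 -14.8  26.4] [ 0.  0. -0.]
[  0.2 -17.5  33.9] [ 0.  0. -0.]
[  0.2 -19.2  39.7] [ 0.  0. -0.]
```

```bash
python3 -m inch '[[[0,-4,6,0,0,0,0],[0,-8,12,0,0,0,0],[0,-11,18,0,0,0,0],[0,-14,25,0,0,0,0],[0,-16.5,32,0,0,0,0]]]'
python3 -m inch '[[[0,0,0,0,0,0,0],[0,0,0,0,0,0,0],[0,0,0,0,0,0,0]]]'
python3 - <<'E'
from h import *
for e in (7,3,0): go(tcp(e),RD)
from station import viewer
for n in("top","side"):
    c=viewer.capture(n); u=proj(c,W(POSE,(-.06,.1,.2))).astype(int); i=c["image"][u[1]-40:u[1]+40,u[0]-40:u[0]+40,::-1]
    i=cv2.resize(i,None,fx=5,fy=5,interpolation=cv2.INTER_CUBIC); A=i if n=="top" else np.hstack([A,i])
    for q in ((-.115,.05,.2),(0,.128,.2),(-.115,.178,.2),(-.115,.128,.2)): print(n,q,((proj(c,W(POSE,q))-u+40)*5).round())
cv2.imwrite("pics/p4.png",A)
E
```

```text
time: 12.62
tool_pos: [0.4552, 0.1273, 0.1985]
tcp_rot: [0.087, 0.664, 0.736, 0.097]
wrist_force: [-6.3, -0.8, 8.6]
opening: 0.191
grasp_force: 29.8
time: 12.87
tool_pos: [0.4552, 0.1273, 0.1984]
tcp_rot: [0.087, 0.664, 0.736, 0.097]
wrist_force: [-5.5, -1.7, 8.3]
opening: 0.19
grasp_force: 29.8
[ 0.1  1.4 -4.8] [-0.   0.  -0.1]
[ 0.1 -1.3  2.8] [-0.   0.  -0.1]
[ 0.1 -3.1  8.6] [-0.   0.  -0.1]
top (-0.115, 0.05, 0.2) [301. 287.]
top (0, 0.128, 0.2) [144. 103.]
top (-0.115, 0.178, 0.2) [ 77. 313.]
top (-0.115, 0.128, 0.2) [164. 303.]
side (-0.115, 0.05, 0.2) [132. 241.]
side (0, 0.128, 0.2) [277. 178.]
side (-0.115, 0.178, 0.2) [113. 158.]
side (-0.115, 0.128, 0.2) [120. 189.]
```

View pics/p4.png

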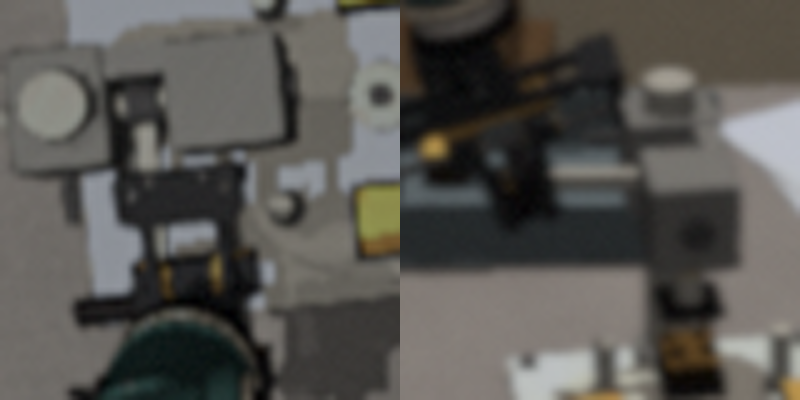

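The lever is nearly level: the arm bar (550–635, 173) in the side view is about parallel to the predicted level line, and the TCP drop puts it 3.7° above. The remaining move is 7.4 mm down.

```bash
python3 -m inch '[[[0,-0.8,3,0,0,0,0],[0,-1.4,5.5,0,0,0,0],[0,-2,7.2,0,0,0,0],[0,-2,7.2,0,0,0,0],[0,-2,7.2,0,0,0,0]]]'
python3 -m inch '[[[0,0,0,0,0,0,0],[0,0,0,0,0,0,0],[0,0,0,0,0,0,0]]]'
python3 - <<'E'
from h import *
go(tcp(0),RD)
from station import viewer
for n in("top","side"):
    c=viewer.capture(n); u=proj(c,W(POSE,(-.03,.1,.16))).astype(int); i=c["image"][u[1]-40:u[1]+40,u[0]-40:u[0]+40,::-1]
    i=cv2.resize(i,None,fx=5,fy=5,interpolation=cv2.INTER_CUBIC); A=i if n=="top" else np.hstack([A,i])
    for q in ((0,.128,.2),(-.115,.128,.2)): print(n,q,((proj(c,W(POSE,q))-u+40)*5).round())
cv2.imwrite("pics/p5.png",A)
E
```

```text
time: 13.38
tool_pos: [0.4549, 0.1273, 0.1909]
tcp_rot: [0.087, 0.664, 0.737, 0.097]
wrist_force: [-6.5, -1.7, 8.9]
opening: 0.193
grasp_force: 29.8
time: 13.63
tool_pos: [0.4549, 0.1273, 0.191]
tcp_rot: [0.087, 0.664, 0.737, 0.097]
wrist_force: [-6.2, -0.4, 9.3]
opening: 0.187
grasp_force: 29.9
[ 0.1 -0.9  1.4] [-0.1  0.  -0.1]
top (0, 0.128, 0.2) [139. 153.]
top (-0.115, 0.128, 0.2) [159. 353.]
side (0, 0.128, 0.2) [237. 133.]
side (-0.115, 0.128, 0.2) [ 80. 144.]
```

View pics/p5.png

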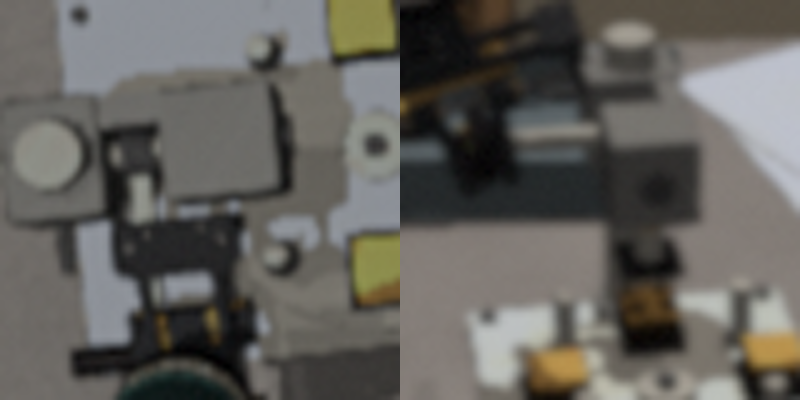

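The arm bar, (510,135) to (600,129), matches the predicted slope for level. The remaining offset equals the one at the grasp, the 9 N force is as expected, and the pins bear on the studs. Handing in.

```bash
python3 -c "
from station import robot
print(robot.sign_off())"
```

```text
the job is handed in; nothing more can be done
None
```

Job handed in at about 14 s: the studded module is under the probe head with the dial released in its detent, and the gripper is still holding the press lever level, measured to within about a degree, with the spring pins on the studs.

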